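Pull the dust cap off a wheel hub and set it on the tray

ROBOT

A 6-joint arm with a two-finger parallel gripper is mounted at the origin on the work surface. World frame = base frame: x ahead of the robot, y to its left, z up, the work surface at z = 0. Lengths are in m, angles in rad, forces in N, time in s.
With the tool pointing down it reaches from about 0.3 to 0.85 m from the base axis. Payload 4.2 kg.
Tool frame: the origin (TCP) lies at the very end of the fingers, on their centre line; the grasp point (between the pads) lies 19 mm behind it (env.hold_point_z is the distance from the TCP to the grasp point, in m); z points along the fingers, y is the line along which they close (so a half turn about z gives the same grasp; the last joint's range is limited). The gripper opens to 91 mm and grips with 3 to 60 N. Pads are 32 mm wide; open, the fingers measure 118 mm over their backs; the gripper's body (76 mm by 178 mm) begins 60 mm behind the grasp point.
Start: joints at [1.131, 0.32, 1.565, -0, 1.257, -0.02], TCP at [0.234, 0.525, 0.214] pointing down, gripper open.
Joint ranges: [-3.11, 3.11], [-0.84, 2.01], [0.21, 2.61], [-1.34, 4.49], [0.05, 2.63], [-2.56, 2.56]. Speed limits (rad/s): [2.57, 2.57, 3.14, 3.14, 3.14, 3.14].

INTERFACE

Orientations are given as a rotation vector (axis times angle).
In Python, from plant import env gives the robot as it stands.
- The arm moves only by the shell command python3 -m pendant 'ROWS'. ROWS is JSON, a list that holds one entry, the list of rows, each a list of 5 numbers: the shift along the tool's x, y, z each as a share of 0.25 m, from -1 to 1, then the turn about the tool's z as a share of 2 rad, from -1 to 1, then the finger opening in mm, from 0 to 91.2. In form: [[[dx, dy, dz, turn, jaw], ...]]. A call has 1 to 5 rows; each row is the pose to reach, as a shift and turn from the pose commanded when the call began, along the tool's axes at that moment; what a row does not reach only later rows make up. A row lasts 1/10 s, in which the tool goes at most 50 mm and 8.59 degrees, less where a joint would pass 70% of its speed; a pose out of reach is approached as far as the arm can. A call with a number of a shift or a turn outside -1 to 1 is refused whole. A call with a gripper value outside its range is refused whole. The fingers move at their own pace and stop on an object; the grip force is fixed at half the most. Time passes only in rows, so rows that repeat a pose let the fingers close. It gives the time, the measured TCP pose, the force, the opening and the grip force at its end, in the units of the state.
- env.get_state(): the state, without advancing time (a new reading comes with each control period).
- env.grab_frame(name): name is "scene" or "top" or "wrist"; returns the picture (480x640x3 uint8, blue, green, red); there is no depth.
- env.camera_model(name): a dict with "K" (3x3 intrinsics, pixels), "T" (4x4, takes a point from camera to world coordinates). Camera axes: x right, y down, z forward; pixel columns grow to the right and rows downward; lengths in m; the calibration is good to about 2 mm. A picture is of the moment at which its call begins: read the wrist's pose just before it. camera_model takes no time and is no camera call; for the wrist camera it gives the pose at the moment of the call.
- env.sign_off(): hands the job in; it is judged then, once.
Trained networks look in the newest picture that a camera, given by its name, has taken for a name from the list of things; names that differ only in an ending like _2 or _b are one class to them, and where a whole thing is asked for, a point or a joint stands for the part that bears it (a point fixed in the world has none). Each returns a list of dicts, best first, with "conf" (0 to 1); they miss things now and then, are a little off and sometimes report something else, mostly with a low value. They report only what shows in the picture. A call takes as long as a camera call. They do not tell look-alikes from the thing itself.
- env.regions_of(camera, name): "pixels" (480x640 bool, what is visible of it).
- env.mark_of(camera, name): "location" ([x, y, z] in m, in world coordinates, good to about 4 mm: a listed point, or the origin of a listed thing).
The state is a dict: "t": time; "joints": joint angles; "joint_velocities": joint speeds; "tau": joint torques, N m; "eef_pos": TCP position; "ee_rot": TCP orientation; "contact_force": force on the tool from outside, world axes, zero at the start; "moment": the same for the moment, N m; "grip_width": opening from 0.0 (shut) to 1.0 (fully open); "grip_force": force on a finger pad.
Only numpy, scipy, OpenCV 4.12 (cv2) and the standard library are available. Lean on these libraries where they do the work, as an engineer would, in place of code of your own. Each camera call takes 0.05 s, during which the arm holds its last target. There are 200 camera calls.

TASK

Take the snug dust cap off the wheel hub with the forked puller: slide the fork in between the studs and under the cap's rim, then pull straight up until the cap pops off, keeping the cap upright and your fingers off it. Carry it on the fork to the pulled-out tray of the parts case, stand it there and draw the fork out from under it, then stand the puller upright on the open table again. Leave the mirror, gauge, socket and dish where they are.

Things in the scene. Friction and masses are not known exactly. Their poses are not given: they have to be found in the camera images.
- puller: Loose forked cap puller, 92 x 80 x 112 mm, 0.3 kg, standing upright on its flat fork. Origin: on its underside, where the cap's axis belongs when hooked; x along the fork to its open tips, z up. Two prongs, centres y = +-31.5, 10 wide, z 0 to 6, from the slot's closed end x = -28 to tips x = +36; slot 53 wide, fork 73 wide; plate behind to x = -56. All in mm.
- puller_grip (a point): Grip point on the puller, 90 mm straight above its origin, in a black handle block: 16 mm thick along x, 80 mm long along y, z 62 to 112. Take it from above across the 16 mm. The block stands on an arm (z 54 to 62, x -56 to +8, 30 mm wide) carried by a spine at the back (x -56 to -46, 30 mm wide), so the crown of the cap fits below the arm.
- cap: Loose round steel dust cap, 0.1 to 0.2 kg, pushed onto the hub, its underside on the flange face. Origin: centre of its underside, z up. Hollow skirt 48 mm outside diameter, z 0 to 24; rim 76 mm diameter, z 24 to 30; crown 52 mm diameter, z 30 to 52. It stands by itself on its skirt. Fingers must not touch it.
- cap_rim (a point): Centre of the underside of the cap's projecting rim, 24 mm above the cap's underside: the fork goes below this, around the skirt. Spring detents hold the cap: about 3 mm of lift are loose, then it takes 12 to 18 N straight up and lets go after 8 to 14 mm of lift; it is clear of the hub's spigot after 24 mm.
- hub: Fixed wheel hub lying face up. Origin: on its axis at table height, z up. Flange 170 mm diameter, flat top face at z = 50 mm; spigot inside the cap up to z = 72. Four upright studs, 10 mm diameter, z 50 to 80, at radius 72 mm at 45, 135, 225 and 315 degrees in its frame: the ways in for the fork lie along its +-x and +-y axes, 91 mm wide between studs.
- case: Fixed grey steel parts case with its tray pulled out. Origin: below the tray's centre at table height; x points from the tray to the case, z up. Case: x 75 to 235, y -102 to 102 mm, 70 mm high; the dish stands on top of it (to 94 mm).
- tray (a point): Centre of the tray's flat floor, 20 mm above the table. Tray 150 mm (case x) by 180 mm (case y); 3 mm thick rim, 6 mm above the floor, on its -x and both y sides; at +x it meets the case; pull tab 60 mm wide, 9 mm out in front, 20 mm high.
- gauge: Bystander: green plastic spark plug gauge with three blades, about 115 x 55 x 8 mm, lying flat; origin at the underside of its body.
- mirror: Bystander: chrome round mirror, 92 mm diameter, 12 mm thick, with a stem out to 130 mm along its x, lying flat; origin under the disc's centre.
- socket: Bystander: stainless socket standing upright, 36 mm diameter, 60 mm tall; origin at its underside's centre.
- dish: Bystander: white ceramic dish of washers on top of the case, 88 mm diameter, 24 mm tall; origin at its underside's centre.
There are look-alikes about, which are no part of the job. Leave any green or orange look-alike of the puller alone.

How it is judged:
By the outcome, as a careful person would: the job done as asked, in the order asked, and still so for the second after the job is handed in, with the robot touching nothing.
It also fails if it takes over 72 s, if anything falls off the work surface, if the arm or the gripper's body presses on something with over 40 N, if the wrist force passes 120 N, or if a joint passes its speed limit or range.

## Working session

There is one attempt and no reset: what is moved stays moved. The work goes in short steps, Python scripts to look and compute and a shell command to move; the robot and the scene stay as the last step left them, time stands still between calls to the robot, and variables do not carry over. Pictures are saved under pics/ and viewed, at most 10 in all, crops included, and the job is handed in when it is done.

```bash
ls; mkdir -p pics
cat > h.py <<'E'
import numpy as np, cv2
from scipy.spatial.transform import Rotation as R
from plant import env
def snap(n,fn): 
    f=env.grab_frame(n); cv2.imwrite('pics/'+fn,f); return f
def px(n,p):
    m=env.camera_model(n); q=np.linalg.inv(m['T'])@np.r_[p,1]; u=m['K']@q[:3]; return u[:2]/u[2]
def ray(n,uv,z):
    m=env.camera_model(n); d=m['T'][:3,:3]@np.linalg.inv(m['K'])@np.r_[uv,1]; o=m['T'][:3,3]; return o+d*(z-o[2])/d[2]
E
python3 - <<'E'
from h import *
a=snap('top','t0.png'); 
for n in ['puller','puller_grip','cap','cap_rim','hub','case','tray','gauge','mirror','socket','dish']:
    for r in env.mark_of('top',n)[:4]: print(n,round(r['conf'],2),np.round(r['location'],3),px('top',r['location']).round())
s=snap('scene','s0.png')
for n in ['puller','puller_grip','cap','hub']:
    for r in env.mark_of('scene',n)[:4]: print('S',n,round(r['conf'],2),np.round(r['location'],3),px('scene',r['location']).round())
st=env.get_state();print(st)
E
```

```text
pics
puller 0.92 [ 0.572 -0.282 -0.   ] [430. 259.]
puller 0.85 [ 0.538 -0.431  0.001] [501. 276.]
puller 0.69 [ 0.401 -0.299  0.004] [441. 343.]
puller_grip 0.79 [ 0.541 -0.43   0.088] [519. 272.]
puller_grip 0.71 [ 0.4   -0.298  0.096] [454. 347.]
puller_grip 0.67 [ 0.572 -0.283  0.09 ] [442. 254.]
cap 0.59 [ 0.503 -0.016  0.053] [301. 291.]
cap_rim 0.58 [ 0.501 -0.022  0.071] [305. 292.]
case 0.73 [ 0.465  0.293 -0.   ] [148. 310.]
tray 0.85 [0.466 0.285 0.018] [149. 310.]
tray 0.47 [ 0.705 -0.354 -0.   ] [462. 197.]
gauge 0.55 [ 0.764  0.025 -0.001] [283. 168.]
mirror 0.91 [ 0.704 -0.35   0.002] [461. 197.]
socket 0.6 [ 0.763 -0.04  -0.004] [314. 169.]
dish 0.78 [0.644 0.27  0.067] [154. 217.]
S puller 0.83 [ 0.401 -0.3    0.   ] [168. 310.]
S puller 0.74 [ 0.543 -0.428 -0.002] [180. 385.]
S puller_grip 0.87 [ 0.4   -0.295  0.091] [162. 275.]
S puller_grip 0.71 [ 0.543 -0.434  0.09 ] [168. 352.]
S cap 0.77 [ 0.506 -0.018  0.048] [283. 236.]
S hub 0.81 [ 0.505 -0.017 -0.002] [284. 253.]
S hub 0.27 [ 0.572 -0.28   0.003] [242. 334.]
{'t': 0.85, 'joints': array([ 1.13101620e+00,  3.19566211e-01,  1.56451668e+00, -4.30280001e-06,
        1.25739065e+00, -1.99850503e-02]), 'joint_velocities': array([ 7.45322713e-04, -3.84675089e-07, -1.60404997e-03, -1.90256096e-04,
        1.37044307e-04, -1.47017042e-03]), 'tau': array([ 2.52660739e-04, -4.12346113e+01, -2.32221204e+01,  7.26474356e-02,
        3.80396401e-02, -8.74964144e-06]), 'eef_pos': array([0.23435091, 0.52508496, 0.21398888]), 'ee_rot': array([6.54572748e-01, 3.07261181e+00, 1.80710594e-04]), 'contact_force': array([-0.39769182, -0.24949596, -0.91325826]), 'moment': array([ 0.03099919,  0.01416283, -0.00340343]), 'grip_force': 0.0, 'grip_width': 1.0004408828242475}
```

View pics/t0.png

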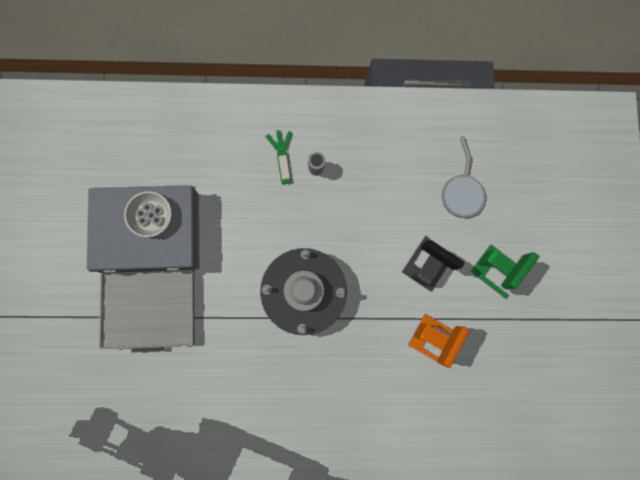

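View pics/s0.png

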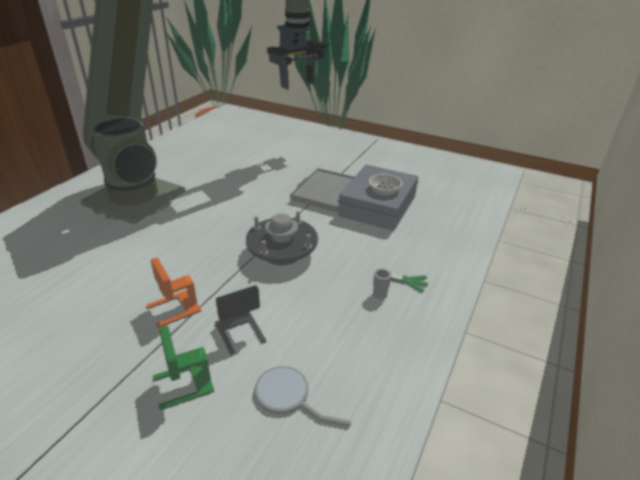

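The three candidates in the top view are black (430,259), green (505,270) and orange (440,343). The black one fits: it has the black handle block, and green and orange are the look-alikes. I'll confirm with a crop.

Run:
```python
from h import *
a=cv2.imread('pics/t0.png'); b=cv2.imread('pics/s0.png')
c=cv2.resize(a[215:315,380:480],(400,400),interpolation=3); d=cv2.resize(b[270:370,190:290],(400,400),interpolation=3)
cv2.imwrite('pics/c0.png',np.hstack([c,d]))
S=[ray('top',p,.08)[:2] for p in [(305,254),(341,293),(302,328),(267,290)]]
print(np.round(S,3),np.mean(S,0))
v=S[0]-S[2];w=S[3]-S[1];print(np.degrees([np.arctan2(v[1],v[0]),np.arctan2(w[1],w[0])]))
print('tray corners',[ray('top',p,.026)[:2].round(3) for p in [(101,348),(194,346),(194,270),(101,272)]])
```

```text
[[ 0.572 -0.022]
 [ 0.499 -0.09 ]
 [ 0.433 -0.017]
 [ 0.503  0.049]] [ 0.50178973 -0.02004594]
[-1.85212782 88.01665139]
tray corners [array([0.392, 0.371]), array([0.396, 0.193]), array([0.544, 0.198]), array([0.539, 0.38 ])]
```

View pics/c0.png

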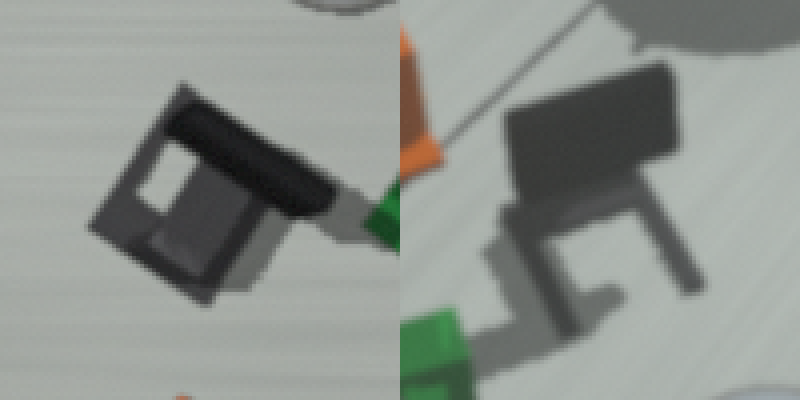

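Confirmed: the black puller shows at top (430,259), with its prongs pointing up-right in the image (yaw about -33°) and its plate at lower left. The hub's ways in lie at yaw 43°/-47°. I'll move above the puller.

```bash
cat >> h.py <<'E'
def plan(xyz,yaw):
    "shift/turn shares from present pose to TCP xyz with tool y at world yaw (deg, mod 180)"
    s=env.get_state(); M=R.from_rotvec(s['ee_rot']).as_matrix(); d=M.T@(np.array(xyz)-s['eef_pos'])
    y0=np.degrees(np.arctan2(M[1,1],M[0,1])); t=(y0-yaw+90)%180-90
    print('t',round(s['t'],2),'pos',s['eef_pos'].round(4),'yaw',round(y0,2),'F',s['contact_force'].round(1),'grip',round(s['grip_width']*91.2,1),round(s['grip_force'],1))
    print('shares',(d/.25).round(4),'turn',round(np.radians(t)/2,4), 'len',np.linalg.norm(d).round(3))
E
P="python3 -m pendant"
$P '[[[-0.125,-0.12,-0.05,0,91],[-0.25,-0.24,-0.1,0,91],[-0.38,-0.36,-0.14,0,91],[-0.5,-0.48,-0.14,0,91],[-0.63,-0.61,-0.14,0,91]]]'
$P '[[[-0.125,-0.12,0,0,91],[-0.25,-0.24,0,0,91],[-0.38,-0.36,0,0,91],[-0.5,-0.48,0,0,91],[-0.63,-0.61,0,0,91]]]'
$P '[[[-0.125,-0.12,0,0,91],[-0.25,-0.24,0,0,91],[-0.38,-0.36,0,0,91],[-0.5,-0.48,0,0,91],[-0.63,-0.61,0,0,91]]]'
$P '[[[0,0,0,0.075,91],[0,0,0,0.15,91],[0,0,0,0.225,91],[0,0,0,0.3,91],[0,0,0,0.375,91]]]'
$P '[[[0,0,0,0.075,91],[0,0,0,0.15,91],[0,0,0,0.225,91],[0,0,0,0.3,91],[0,0,0,0.375,91]]]'
python3 -c "
from h import *
plan((.54,-.26,.25),-33)"
```

```text
t: 1.35
eef_pos: [0.3165, 0.3204, 0.2495]
ee_rot: [0.653, 3.072, 0.002]
contact_force: [2.0, -0.6, 0.2]
grip_width: 0.995
grip_force: 0.0
t: 1.85
eef_pos: [0.398, 0.1167, 0.2493]
ee_rot: [0.654, 3.072, 0.001]
contact_force: [1.4, -0.3, 1.4]
grip_width: 0.997
grip_force: 0.0
t: 2.35
eef_pos: [0.4797, -0.0869, 0.2492]
ee_rot: [0.655, 3.072, 0.001]
contact_force: [1.9, 0.1, -0.1]
grip_width: 0.997
grip_force: 0.0
t: 2.85
eef_pos: [0.4794, -0.0854, 0.249]
ee_rot: [1.743, 2.614, 0.0]
contact_force: [-0.1, -0.6, -0.7]
grip_width: 0.999
grip_force: 0.0
t: 3.35
eef_pos: [0.4793, -0.0853, 0.249]
ee_rot: [2.579, 1.794, 0.0]
contact_force: [0.4, -0.3, 0.2]
grip_width: 0.998
grip_force: 0.0
t 3.35 pos [ 0.4793 -0.0853  0.249 ] yaw -20.35 F [ 0.4 -0.3  0.2] grip 91.0 0.0
shares [-0.5709  0.4706 -0.004 ] turn 0.1104 len 0.185
```

```bash
python3 - <<'E'
from h import *
snap('wrist','w0.png')
for n in ['cap','cap_rim','hub']:
    for r in env.mark_of('wrist',n)[:2]: print(n,round(r['conf'],2),np.round(r['location'],3))
E
P="python3 -m pendant"
$P '[[[-0.1,0.08,0,0.05,91],[-0.22,0.18,0,0.1,91],[-0.34,0.28,0,0.11,91],[-0.46,0.38,0,0.11,91],[-0.57,0.47,0,0.11,91]]]' | head -2
python3 - <<'E'
from h import *
plan((.54,-.26,.25),-33)
f=snap('wrist','w1.png')
for n in ['puller','puller_grip']:
    for r in env.mark_of('wrist',n)[:3]: print(n,round(r['conf'],2),np.round(r['location'],4),px('wrist',r['location']).round())
g=cv2.imread('pics/w0.png')
cv2.imwrite('pics/c1.png',cv2.resize(np.hstack([g,f]),(800,300)))
E
```

```text
cap 0.71 [ 0.498 -0.021  0.047]
cap_rim 0.76 [ 0.505 -0.02   0.073]
t: 4.05
eef_pos: [0.5415, -0.2611, 0.2488]
t 4.05 pos [ 0.5415 -0.2611  0.2488] yaw -32.46 F [-0.3  0.1 -1. ] grip 91.0 0.0
shares [ 0.0005 -0.0074 -0.0048] turn 0.0047 len 0.002
puller 0.8 [ 0.4029 -0.302  -0.0006] [233. 291.]
puller 0.68 [ 5.407e-01 -4.301e-01 -3.000e-04] [393. 318.]
puller 0.19 [ 0.568  -0.2779  0.0915] [352. 214.]
puller_grip 0.67 [ 0.5721 -0.2772  0.086 ] [357. 212.]
puller_grip 0.61 [ 0.5412 -0.4273  0.0896] [412. 361.]
puller_grip 0.43 [ 0.7058 -0.3524 -0.0024] [492. 187.]
```

View pics/c1.png

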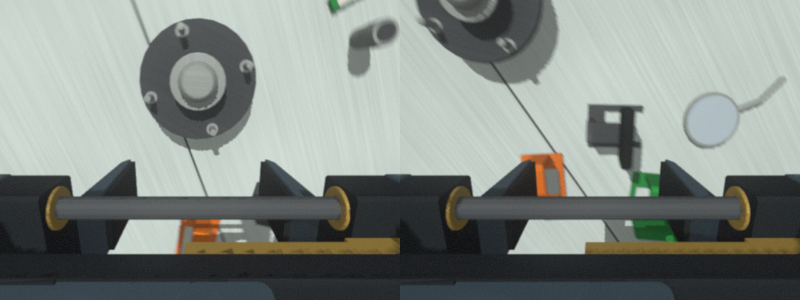

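```bash
cat >> h.py <<'E'
from itertools import product
from scipy.optimize import minimize
B=[((-28,36),(26.5,36.5),(0,6)),((-28,36),(-36.5,-26.5),(0,6)),((-56,-28),(-36.5,36.5),(0,6)),((-56,-46),(-15,15),(0,62)),((-56,8),(-15,15),(54,62)),((-8,8),(-40,40),(62,112))]
def sil(n,boxes,p,z=0,m=None,k=4):
    m=m or env.camera_model(n); W=np.linalg.inv(m['T']); im=np.zeros((480*k,640*k),np.uint8); c,s=np.cos(p[2]),np.sin(p[2])
    for b in boxes:
        q=np.array(list(product(*b)))/1000; w=np.c_[p[0]+c*q[:,0]-s*q[:,1],p[1]+s*q[:,0]+c*q[:,1],q[:,2]+z]
        u=(m['K']@(W[:3,:3]@w.T+W[:3,3:])); u=(u[:2]/u[2]).T
        cv2.fillConvexPoly(im,cv2.convexHull(((u+.5)*k).astype(np.float32)).astype(np.int32),255)
    return cv2.resize(im,(640,480),interpolation=cv2.INTER_AREA)/255.
def fit(n,boxes,mask,p0,z=0):
    m=env.camera_model(n); M=mask.astype(float)
    f=lambda p: np.abs(sil(n,boxes,(p[0],p[1],p[2]*5),z,m)-M).sum()/M.sum()
    p0=np.array([p0[0],p0[1],p0[2]/5]); r=minimize(f,p0,method='Nelder-Mead',options=dict(initial_simplex=np.vstack([p0]+[p0+.01*e for e in np.eye(3)]),xatol=1e-4,fatol=1e-4))
    return r.x*[1,1,5],r.fun
E
python3 - <<'E'
from h import *
for n in ['wrist','top']:
    f=env.grab_frame(n)
    for r in env.regions_of(n,'puller'):
        M=r['pixels']; c=np.argwhere(M).mean(0)[::-1]; u=px(n,(.572,-.28,.04))
        if np.hypot(*(c-u))<40:
            p,e=fit(n,B,M,(.572,-.28,-.57)); print(n,r['conf'],M.sum(),p.round(4),np.degrees(p[2]).round(1),round(e,3))
    # dark threshold
    S=sil(n,B,(.572,-.28,-.57)); 
    D=(f.max(2)<75)&(cv2.dilate((S>0).astype(np.uint8),np.ones((25,25)))>0)
    k,l,st,_=cv2.connectedComponentsWithStats(D.astype(np.uint8)); D=l==1+st[1:,4].argmax()
    p,e=fit(n,B,D,(.572,-.28,-.57)); print(n,'dark',D.sum(),p.round(4),np.degrees(p[2]).round(1),round(e,3))
plan((.572,-.28,.2),-33)
E
```

```text
wrist 0.82 5791 [ 0.5706 -0.2795 -0.5819] -33.3 0.039
wrist dark 2624 [ 0.5693 -0.2813 -0.5438] -31.2 1.251
top 0.92 1180 [ 0.5733 -0.2816 -0.5623] -32.2 0.404
top dark 1900 [ 0.5692 -0.2837 -0.5826] -33.4 0.533
t 4.4 pos [ 0.5407 -0.2583  0.2491] yaw -32.5 F [-0.3 -0.2 -0.3] grip 91.3 0.0
shares [-0.0061  0.1522  0.1964] turn 0.0044 len 0.062
```

```bash
P="python3 -m pendant"
$P '[[[-0.007,0.147,0.1,0.007,91],[-0.007,0.147,0.25,0.007,91],[-0.007,0.147,0.4,0.007,91],[-0.007,0.147,0.52,0.007,91],[-0.007,0.147,0.52,0.007,91]]]' |head -2
$P '[[[0,0,0.06,0,91],[0,0,0.12,0,91],[0,0,0.184,0,91],[0,0,0.184,0,91],[0,0,0.184,0,91]]]' |head -4
$P '[[[0,0,0,0,40],[0,0,0,0,10],[0,0,0,0,5],[0,0,0,0,5],[0,0,0,0,5]]]'
$P '[[[0,0,0,0,5],[0,0,0,0,5],[0,0,0,0,5],[0,0,0,0,5],[0,0,0,0,5]]]'
python3 -c "
from h import *
plan((.5706,-.2795,.072),-33.3)"
```

```text
t: 4.9
eef_pos: [0.5682, -0.278, 0.1148]
t: 5.4
eef_pos: [0.572, -0.2806, 0.0748]
ee_rot: [2.764, 1.489, 0.002]
contact_force: [-0.4, 0.5, 0.7]
t: 5.9
eef_pos: [0.5711, -0.2806, 0.073]
ee_rot: [2.766, 1.489, 0.0]
contact_force: [0.7, 0.2, -0.3]
grip_width: 0.594
grip_force: 0.0
t: 6.4
eef_pos: [0.5715, -0.2808, 0.073]
ee_rot: [2.766, 1.489, 0.001]
contact_force: [-0.0, -0.8, -2.2]
grip_width: 0.176
grip_force: 30.0
t 6.4 pos [ 0.5715 -0.2808  0.073 ] yaw -33.41 F [-0.  -0.8 -2.2] grip 16.0 30.0
shares [ 0.0025 -0.0058  0.004 ] turn -0.0009 len 0.002
```

```bash
P="python3 -m pendant"
$P '[[[0,0,-0.05,0,5],[0,0,-0.2,0,5],[0,0,-0.37,0,5],[0,0,-0.54,0,5],[0,0,-0.7,0,5]]]' |tail -3
$P '[[[0.05,-0.08,0,0,5],[0.14,-0.21,0,0,5],[0.23,-0.34,0,0,5],[0.32,-0.48,0,0,5],[0.41,-0.62,0,0,5]]]' |tail -2
$P '[[[0.09,-0.14,0,0.05,5],[0.18,-0.28,0,0.11,5],[0.27,-0.42,0,0.12,5],[0.36,-0.55,0,0.12,5],[0.41,-0.62,0,0.12,5]]]' |tail -2
python3 - <<'E'
from h import *
plan((.427,.06,.25),-46.9)
f=snap('wrist','w2.png')
s=env.get_state();M=R.from_rotvec(s['ee_rot']).as_matrix();y=np.arctan2(M[1,1],M[0,1])
for r in env.regions_of('wrist','puller')[:2]:
    p,e=fit('wrist',B,r['pixels'],(*s['eef_pos'][:2],y),s['eef_pos'][2]-.073); print('puller fit',r['conf'],r['pixels'].sum(),p.round(4),np.degrees(p[2]).round(1),round(e,3))
t=snap('top','t2.png')
for c in ['top','wrist']:
  for n in ['cap','cap_rim','hub']:
    for r in env.mark_of(c,n)[:2]: print(c,n,round(r['conf'],2),np.round(r['location'],4))
cv2.imwrite('pics/c2.png',np.hstack([cv2.resize(f,(400,300)),cv2.resize(t[200:380,180:420],(400,300),interpolation=3)]))
E
```

```text
contact_force: [1.4, 0.2, -2.7]
grip_width: 0.175
grip_force: 30.0
grip_width: 0.172
grip_force: 30.0
grip_width: 0.173
grip_force: 30.0
t 7.9 pos [0.4231 0.0632 0.2486] yaw -47.05 F [-0.3  0.3 -3.1] grip 15.7 30.0
shares [ 0.0025  0.02   -0.0057] turn -0.0013 len 0.005
puller fit 0.91 12886 [ 0.4228  0.0627 -0.8143] -46.7 0.568
puller fit 0.79 1953 [ 0.4235  0.033  -0.4959] -28.4 11.076
top cap 0.69 [ 0.5021 -0.0157  0.0514]
top cap 0.56 [ 0.7655 -0.0424 -0.0039]
top cap_rim 0.21 [ 0.4677  0.295  -0.0007]
wrist cap 0.66 [ 0.4972 -0.0186  0.0489]
wrist cap 0.54 [ 5.065e-01 -2.010e-02 -4.000e-04]
wrist cap_rim 0.57 [ 0.5026 -0.0169  0.0738]
wrist hub 0.64 [ 0.5042 -0.0203 -0.0014]
```

View pics/c2.png

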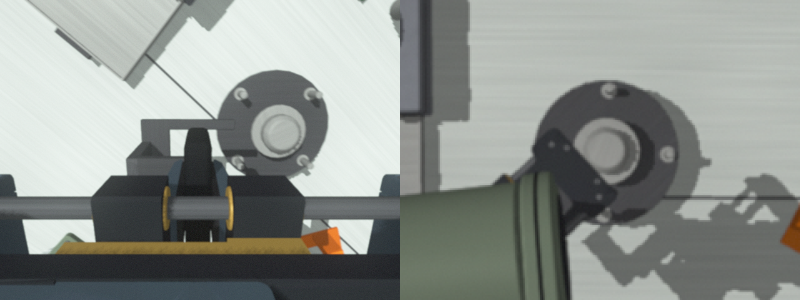

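```bash
cat >> h.py <<'E'
def cyl(n,x,y,z,parts,m,k=4):
    W=np.linalg.inv(m['T']); im=np.zeros((480*k,640*k),np.uint8); a=np.linspace(0,2*np.pi,60)
    for r,z0,z1 in parts:
        w=np.vstack([np.c_[x+r*np.cos(a),y+r*np.sin(a),0*a+z+h] for h in (z0,z1)])
        u=(m['K']@(W[:3,:3]@w.T+W[:3,3:])); u=(u[:2]/u[2]).T
        cv2.fillConvexPoly(im,cv2.convexHull(((u+.5)*k).astype(np.float32)).astype(np.int32),255)
    return cv2.resize(im,(640,480),interpolation=cv2.INTER_AREA)/255.
CAP=[(.024,0,.024),(.038,.024,.03),(.026,.03,.052)]
def fitcap(n,mask,p0,z):
    m=env.camera_model(n); M=mask.astype(float); p0=np.array(p0)
    r=minimize(lambda p:np.abs(cyl(n,*p,z,CAP,m)-M).sum()/M.sum(),p0,method='Nelder-Mead',options=dict(initial_simplex=np.vstack([p0,p0+[.008,0],p0+[0,.008]]),xatol=1e-4,fatol=1e-4))
    return r.x,r.fun
E
python3 - <<'E'
from h import *
s=env.get_state();T=R.from_rotvec(s['ee_rot']).as_matrix();y=np.arctan2(T[1,1],T[0,1]);m=env.camera_model('wrist')
for r in env.regions_of('wrist','cap')[:2]: print('cap',r['conf'],r['pixels'].sum(),fitcap('wrist',r['pixels'],(.502,-.02),.05))
for r in env.regions_of('wrist','puller')[:1]:
    M=r['pixels'].astype(float); V=np.ones_like(M);V[265:]=0;V[:,265:395]=0
    f=lambda p:np.abs((sil('wrist',B,(p[0],p[1],y),s['eef_pos'][2]-.073,m)-M)*V).sum()/(M*V).sum()
    p0=s['eef_pos'][:2]; q=minimize(f,p0,method='Nelder-Mead',options=dict(initial_simplex=[p0,p0+[.006,0],p0+[0,.006]],xatol=1e-4,fatol=1e-4))
    d=q.x-p0; print('puller',q.x,q.fun,'offset tool x,y mm',(T[:2,:2].T@d)*1000,np.degrees(y))
# studs
f=cv2.imread('pics/w2.png'); fl=cyl('wrist',.502,-.02,0,[(.085,.05,.05)],m)>0
c=[]
g=cv2.cvtColor(f,cv2.COLOR_BGR2GRAY)
for a in np.radians([-1.9,88.1,178.1,268.1]):
    p0=np.array([.502+.072*np.cos(a),-.02+.072*np.sin(a)])
    # best match of stud-top disc brightness minus ring
    best=max(((lambda D,Rg:g[D].mean()-g[Rg&~D].mean())(cyl('wrist',p0[0]+i,p0[1]+j,0,[(.005,.08,.08)],m,2)>.5,cyl('wrist',p0[0]+i,p0[1]+j,0,[(.008,.08,.08)],m,2)>.5),i,j) for i in np.arange(-.007,.0075,.001) for j in np.arange(-.007,.0075,.001))
    c.append(p0+best[1:]); print(best)
print(np.round(c,4),np.mean(c,0)); v=c[0]-c[2];w=c[1]-c[3];print(np.degrees([np.arctan2(v[1],v[0]),np.arctan2(w[1],w[0])-np.pi/2]))
E
```

```text
cap 0.85 5719 (array([ 0.50424354, -0.02254629]), np.float64(0.039415227535322575))
puller [0.42466972 0.05953193] 0.0134902411021814 offset tool x,y mm [-1.13250743  0.11827545] -47.24205867696912
(np.float64(18.136210526315807), np.float64(0.006000000000000001), np.float64(-0.007))
(np.float64(44.94561133879782), np.float64(0.003), np.float64(-0.001))
(np.float64(57.402108843537405), np.float64(-0.007), np.float64(-0.006))
(np.float64(17.004493464052302), np.float64(-0.002), np.float64(-0.007))
[[ 0.58   -0.0294]
 [ 0.5074  0.051 ]
 [ 0.423  -0.0236]
 [ 0.4976 -0.099 ]] [ 0.502   -0.02525]
[-2.10740936 -3.73021735]
```

```bash
P="python3 -m pendant"
$P '[[[0.011,0,0.1,0,5],[0.011,0,0.24,0,5],[0.011,0,0.36,0,5],[0.011,0,0.44,0,5],[0.011,0,0.47,0,5]]]' |tail -3
$P '[[[0,0,0,0,5],[0,0,0,0,5]]]' |tail -2
cat > rel.py <<'E'
from h import *
s=env.get_state();f=snap('wrist','w3.png')
T=R.from_rotvec(s['ee_rot']).as_matrix();y=np.arctan2(T[1,1],T[0,1]);m=env.camera_model('wrist')
print(s['eef_pos'],np.degrees(y),s['contact_force'])
b=None
for r in env.regions_of('wrist','cap')[:1]:
    b,e=fitcap('wrist',r['pixels'],(.503,-.021),.05); print('cap',r['conf'],b,e)
for r in env.regions_of('wrist','puller')[:1]:
    M=r['pixels'].astype(float); V=np.ones_like(M);V[265:]=0;V[:,265:395]=0
    g=lambda p:np.abs((sil('wrist',B,(p[0],p[1],y),s['eef_pos'][2]-.073,m)-M)*V).sum()/(M*V).sum()
    p0=s['eef_pos'][:2]; q=minimize(g,p0,method='Nelder-Mead',options=dict(initial_simplex=[p0,p0+[.006,0],p0+[0,.006]],xatol=1e-4,fatol=1e-4))
    print('puller',q.x,q.fun,'offset mm',(T[:2,:2].T@(q.x-p0))*1000)
    if b is not None: print('cap-puller in tool x,y mm',T[:2,:2].T@(b-q.x)*1000)
E
python3 rel.py
```

```text
contact_force: [-0.8, -0.3, -2.7]
grip_width: 0.174
grip_force: 30.0
grip_width: 0.172
grip_force: 30.0
[0.42817789 0.06302929 0.13136061] -47.172786601405065 [-0.78240098 -0.03811127 -2.20237679]
cap 0.91 [ 0.50293612 -0.01959943] 0.1206217080276129
puller [0.42753436 0.06241307] 0.009422269905397325 offset mm [-0.89086769  0.0144831 ]
cap-puller in tool x,y mm [ -0.45127681 111.40581861]
```

View pics/w3.png

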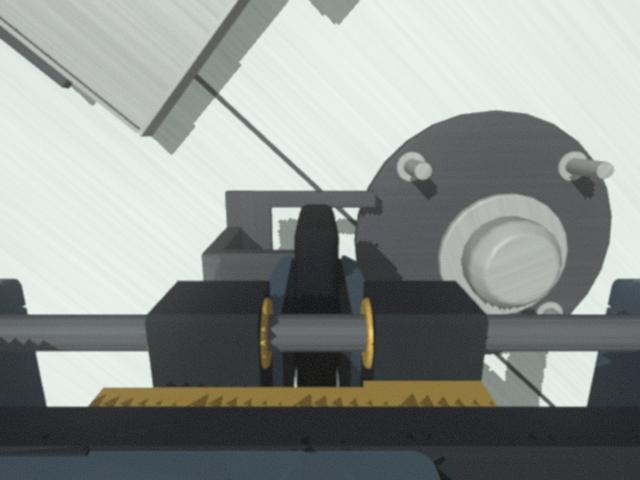

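The picture shows the far prong at rows 190-207 and the cap rim at columns 440-567 from row 194. The gripper rod cuts off the rim's bottom, so I'll refit the cap with the rows below 300 left out.

Run:
```python
from h import *
m=env.camera_model('wrist'); s=env.get_state();T=R.from_rotvec(s['ee_rot']).as_matrix()
r=env.regions_of('wrist','cap')[0]; M=r['pixels'].astype(float)
for lim in (280,300,310):
    V=np.ones_like(M);V[lim:]=0; p0=np.array([.503,-.021])
    q=minimize(lambda p:np.abs((cyl('wrist',*p,.05,CAP,m)-M)*V).sum()/(M*V).sum(),p0,method='Nelder-Mead',options=dict(initial_simplex=[p0,p0+[.006,0],p0+[0,.006]],xatol=1e-4,fatol=1e-4))
    print(lim,q.x,q.fun,T[:2,:2].T@(q.x-[.42753,.06241])*1000)
ys,xs=np.where(M>0);print(xs.min(),xs.max(),ys.min(),ys.max())
```

```text
280 [ 0.50233289 -0.02034406] 0.035391519362248686 [ -1.41560134 111.54225462]
300 [ 0.50240276 -0.02023578] 0.0839875468716023 [ -1.29074132 111.51036792]
310 [ 0.50241882 -0.02020477] 0.10885051887238033 [ -1.25788433 111.49855229]
437 567 193 313
```

```bash
P="python3 -m pendant"
$P '[[[-0.006,0,0,0,5],[-0.006,0.04,0,0,5],[-0.006,0.09,0,0,5],[-0.006,0.13,0,0,5],[-0.006,0.15,0,0,5]]]' |tail -3
$P '[[[0,0.02,0,0,5],[0,0.04,0,0,5],[0,0.06,0,0,5],[0,0.08,0,0,5],[0,0.1,0,0,5]]]' |sed -n 2,4p
$P '[[[0,0,0,0,5]]]'|sed -n 2,4p
python3 rel.py
```

```text
contact_force: [0.3, -0.2, -1.0]
grip_width: 0.176
grip_force: 30.0
eef_pos: [0.4688, 0.016, 0.1304]
ee_rot: [-2.924, -1.148, 0.0]
contact_force: [0.1, -1.0, -2.1]
eef_pos: [0.4691, 0.0159, 0.1305]
ee_rot: [2.925, 1.147, 0.001]
contact_force: [-0.6, 0.8, -2.6]
[0.46912763 0.01585725 0.13048432] -47.17694546850008 [-0.6309284   0.78163833 -2.57672653]
cap 0.59 [ 0.50158974 -0.01922106] 0.4063882632304925
puller [0.46770812 0.01547458] 0.013022820049521513 offset mm [-1.30126432 -0.68422524]
cap-puller in tool x,y mm [ 1.26678748 48.478311  ]
```

```bash
P="python3 -m pendant"
$P '[[[0,0.02,0,0,5],[0,0.04,0,0,5],[0,0.06,0,0,5],[0,0.08,0,0,5],[0,0.1,0,0,5]]]' |sed -n 2,4p
$P '[[[0,0,0,0,5]]]'|sed -n 2,4p
```

```text
eef_pos: [0.4859, -0.0025, 0.1304]
ee_rot: [-2.925, -1.147, -0.0]
contact_force: [-0.3, -0.5, -4.0]
eef_pos: [0.4862, -0.0026, 0.1304]
ee_rot: [2.925, 1.146, 0.001]
contact_force: [0.0, -1.3, -3.6]
```

```bash
P="python3 -m pendant"
$P '[[[0,0.02,0,0,5],[0,0.04,0,0,5],[0,0.06,0,0,5],[0,0.08,0,0,5],[0,0.095,0,0,5]]]' |sed -n 2,4p
$P '[[[0,0,0,0,5]]]'|sed -n 2,4p
python3 rel.py
python3 - <<'E'
from h import *
t=snap('top','t3.png');s=env.grab_frame('scene')
cv2.imwrite('pics/c3.png',np.hstack([cv2.resize(cv2.imread('pics/w3.png')[150:390,200:520],(400,300)),cv2.resize(s[170:290,210:370],(400,300),interpolation=3)]))
E
```

```text
eef_pos: [0.5021, -0.0199, 0.1304]
ee_rot: [2.925, 1.147, 0.0]
contact_force: [-0.1, -0.4, -2.6]
eef_pos: [0.5022, -0.0199, 0.1304]
ee_rot: [2.925, 1.147, 0.001]
contact_force: [-0.2, -0.1, -2.8]
[ 0.5021807  -0.01994383  0.13042509] -47.1841582823202 [-0.17169578 -0.1305533  -2.77520989]
cap 0.85 [ 0.50218362 -0.01819758] 1.5632187212970727
puller [ 0.50094391 -0.02045131] 0.10221410303251735 offset mm [-1.25214775 -0.46832735]
cap-puller in tool x,y mm [ 2.44111774 -0.81064732]
```

View pics/c3.png

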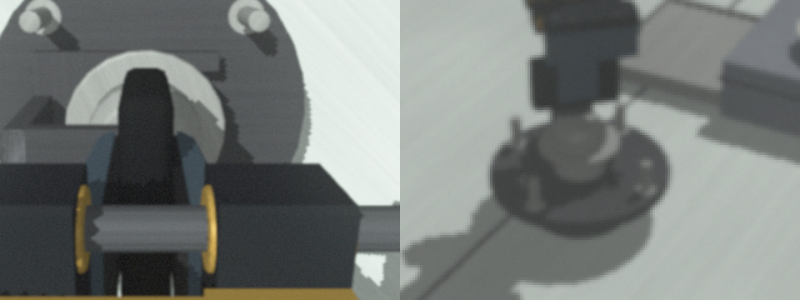

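```bash
P="python3 -m pendant"
for i in 1; do
$P '[[[0,0,-0.008,0,5],[0,0,-0.016,0,5],[0,0,-0.024,0,5],[0,0,-0.032,0,5],[0,0,-0.04,0,5]]]' |sed -n 2,5p
$P '[[[0,0,-0.006,0,5],[0,0,-0.012,0,5],[0,0,-0.018,0,5],[0,0,-0.024,0,5],[0,0,-0.03,0,5]]]' |sed -n 2,5p
$P '[[[0,0,-0.004,0,5],[0,0,-0.008,0,5],[0,0,-0.012,0,5],[0,0,-0.016,0,5],[0,0,-0.02,0,5]]]' |sed -n 2,5p
$P '[[[0,0,-0.004,0,5],[0,0,-0.008,0,5],[0,0,-0.012,0,5],[0,0,-0.016,0,5],[0,0,-0.02,0,5]]]' |sed -n 2,5p
done
```

```text
eef_pos: [0.5018, -0.0195, 0.1407]
ee_rot: [2.924, 1.148, 0.0]
contact_force: [-0.4, 0.2, -2.7]
grip_width: 0.178
eef_pos: [0.5014, -0.0195, 0.1465]
ee_rot: [-2.924, -1.147, 0.002]
contact_force: [3.3, 0.4, -18.9]
grip_width: 0.174
eef_pos: [0.5019, -0.0196, 0.1545]
ee_rot: [2.924, 1.147, 0.001]
contact_force: [0.3, -0.1, -1.2]
grip_width: 0.179
eef_pos: [0.5017, -0.0196, 0.1582]
ee_rot: [2.925, 1.147, 0.0]
contact_force: [0.3, -0.2, -3.7]
grip_width: 0.175
```

```bash
P="python3 -m pendant"
$P '[[[0,0,-0.01,0,5],[0,0,-0.02,0,5],[0,0,-0.03,0,5],[0,0,-0.04,0,5],[0,0,-0.05,0,5]]]' |sed -n 2,5p
$P '[[[0,0,-0.015,0,5],[0,0,-0.04,0,5],[0,0,-0.07,0,5],[0,0,-0.09,0,5],[0,0,-0.1,0,5]]]' |sed -n 2,5p
$P '[[[0,0,-0.015,0,5],[0,0,-0.04,0,5],[0,0,-0.06,0,5],[0,0,-0.075,0,5],[0,0,-0.08,0,5]]]' |sed -n 2,5p
python3 rel.py
python3 - <<'E'
from h import *
s=env.grab_frame('scene');plan((.467,.285,.22),-47.2)
t=env.grab_frame('top')
for r in env.mark_of('top','cap')[:1]+env.mark_of('scene','cap')[:1]: print(r)
for r in env.mark_of('top','tray')[:1]+env.mark_of('top','case')[:1]: print(r)
cv2.imwrite('pics/c4.png',np.hstack([cv2.resize(cv2.imread('pics/w3.png')[150:390,200:520],(400,300)),cv2.resize(s[130:290,210:370],(400,300),interpolation=3)]))
E
```

```text
eef_pos: [0.5017, -0.0195, 0.1706]
ee_rot: [-2.924, -1.147, -0.0]
contact_force: [0.2, 0.3, -3.7]
grip_width: 0.175
eef_pos: [0.5021, -0.0196, 0.1964]
ee_rot: [2.924, 1.147, 0.002]
contact_force: [0.2, -0.8, -3.5]
grip_width: 0.177
eef_pos: [0.502, -0.0196, 0.216]
ee_rot: [2.924, 1.147, 0.002]
contact_force: [-0.6, 0.3, -3.0]
grip_width: 0.178
[ 0.50200088 -0.01957061  0.21601814] -47.155412237581054 [-0.61366292  0.33610098 -3.04658529]
cap 0.83 [ 0.4986002  -0.02549369] 1.032399943430915
puller [ 0.50109855 -0.02025263] 0.08427770373305477 offset mm [-1.1253679 -0.1135371]
cap-puller in tool x,y mm [-5.39578382  2.14383868]
t 15.75 pos [ 0.5015 -0.0195  0.2152] yaw -47.16 F [ 0.2 -0.1 -4.1] grip 16.0 30.0
shares [ 0.7271 -0.9872 -0.0189] turn 0.0004 len 0.307
{'location': [0.5012, -0.0212, 0.1261], 'conf': 0.93}
{'location': [0.4699, 0.2871, 0.0208], 'conf': 0.94}
{'location': [0.4664, 0.2943, 0.0001], 'conf': 0.74}
```

View pics/c4.png

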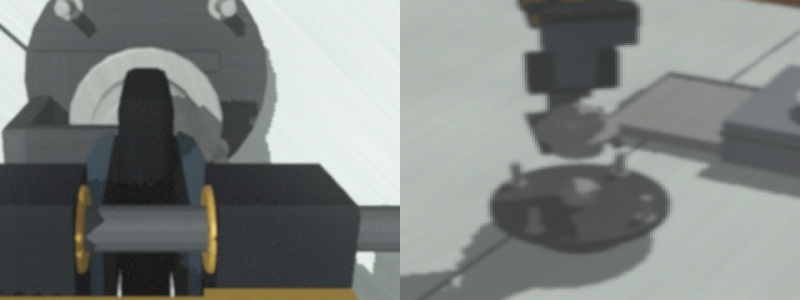

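```bash
P="python3 -m pendant"
$P '[[[0.007,-0.01,0,0,5],[0.022,-0.03,0,0,5],[0.044,-0.06,0,0,5],[0.073,-0.1,0,0,5],[0.11,-0.15,0,0,5]]]' |sed -n 2,2p
$P '[[[0.044,-0.06,0,0,5],[0.088,-0.12,0,0,5],[0.132,-0.18,0,0,5],[0.176,-0.24,0,0,5],[0.22,-0.3,0,0,5]]]' |sed -n 2,2p
$P '[[[0.044,-0.06,0,0,5],[0.088,-0.12,0,0,5],[0.132,-0.18,0,0,5],[0.176,-0.24,0,0,5],[0.22,-0.3,0,0,5]]]' |sed -n 2,2p
$P '[[[0.04,-0.05,0,0,5],[0.075,-0.095,0,0,5],[0.1,-0.13,0,0,5],[0.125,-0.16,0,0,5],[0.14,-0.185,0,0,5]]]' |sed -n 2,4p
python3 - <<'E'
from h import *
plan((.467,.286,.112),-47.2)
t=env.grab_frame('top'); env.grab_frame('wrist')
for c in('top','wrist'):
 for n in ('cap','tray'):
  for r in env.mark_of(c,n)[:1]: print(c,n,r)
E
```

```text
eef_pos: [0.4962, 0.0278, 0.2155]
eef_pos: [0.4851, 0.1208, 0.2155]
eef_pos: [0.4743, 0.2132, 0.2155]
eef_pos: [0.4693, 0.2698, 0.2154]
ee_rot: [2.924, 1.148, 0.0]
contact_force: [0.3, -0.3, -4.1]
t 18.0 pos [0.4693 0.2698 0.2154] yaw -47.15 F [ 0.3 -0.3 -4.1] grip 15.9 30.0
shares [ 0.0373 -0.0535  0.4136] turn 0.0004 len 0.105
top cap {'location': [0.4709, 0.2745, 0.1272], 'conf': 0.64}
top tray {'location': [0.4677, 0.2864, 0.0195], 'conf': 0.71}
wrist cap {'location': [0.6429, 0.2745, 0.0733], 'conf': 0.69}
wrist tray {'location': [0.4685, 0.29, 0.0203], 'conf': 0.71}
```

```bash
P="python3 -m pendant"
$P '[[[0.01,-0.015,0.03,0,5],[0.02,-0.03,0.08,0,5],[0.03,-0.045,0.14,0,5],[0.037,-0.053,0.2,0,5],[0.037,-0.053,0.25,0,5]]]' |sed -n 2,2p
$P '[[[0,0,0.04,0,5],[0,0,0.075,0,5],[0,0,0.105,0,5],[0,0,0.12,0,5],[0,0,0.13,0,5]]]' |sed -n 2,4p
$P '[[[0,0,0.008,0,5],[0,0,0.016,0,5],[0,0,0.024,0,5],[0,0,0.032,0,5],[0,0,0.04,0,5]]]' |sed -n 2,4p
$P '[[[0,0,0.008,0,5],[0,0,0.016,0,5],[0,0,0.024,0,5],[0,0,0.024,0,5],[0,0,0.024,0,5]]]' |sed -n 2,4p
python3 - <<'E'
from h import *
plan((.467,.286,.104),-47.2)
env.grab_frame('top'); env.grab_frame('scene')
for c in('top','scene'):
  for r in env.mark_of(c,'cap')[:1]: print(c,r)
E
```

```text
eef_pos: [0.4663, 0.2852, 0.151]
eef_pos: [0.4671, 0.2851, 0.1203]
ee_rot: [-2.925, -1.147, -0.0]
contact_force: [0.4, 0.3, -3.6]
eef_pos: [0.467, 0.2852, 0.1104]
ee_rot: [-2.924, -1.147, -0.0]
contact_force: [0.7, -0.4, -2.5]
eef_pos: [0.467, 0.2852, 0.1045]
ee_rot: [-2.925, -1.147, -0.0]
contact_force: [1.3, -0.1, -3.4]
t 20.3 pos [0.467  0.2852 0.1045] yaw -47.16 F [ 1.3 -0.1 -3.4] grip 15.7 30.0
shares [ 0.0022 -0.0026  0.0019] turn 0.0004 len 0.001
top {'location': [0.464, 0.2881, 0.0215], 'conf': 0.71}
scene {'location': [0.4703, 0.2858, 0.0198], 'conf': 0.82}
```

```bash
P="python3 -m pendant"
$P '[[[0,-0.01,0,0,5],[0,-0.03,0,0,5],[0,-0.05,0,0,5],[0,-0.07,0,0,5],[0,-0.09,0,0,5]]]' |sed -n 2,4p
$P '[[[0,-0.025,0,0,5],[0,-0.05,0,0,5],[0,-0.075,0,0,5],[0,-0.1,0,0,5],[0,-0.125,0,0,5]]]' |sed -n 2,4p
$P '[[[0,-0.03,0,0,5],[0,-0.06,0,0,5],[0,-0.09,0,0,5],[0,-0.12,0,0,5],[0,-0.145,0,0,5]]]' |sed -n 2,4p
python3 rel.py
python3 - <<'E'
from h import *
plan((.38,-.13,.2),-47.2)
t=env.grab_frame('top'); s=env.grab_frame('scene')
for c in('top','scene','wrist'):
  for r in env.mark_of(c,'cap')[:1]: print(c,r)
cv2.imwrite('pics/c5.png',np.hstack([cv2.resize(cv2.imread('pics/w3.png'),(400,300)),cv2.resize(s[130:250,270:430],(400,300),interpolation=3)]))
E
```

```text
eef_pos: [0.4513, 0.3021, 0.1045]
ee_rot: [-2.924, -1.148, -0.0]
contact_force: [0.8, -0.2, -3.1]
eef_pos: [0.4301, 0.325, 0.1045]
ee_rot: [-2.924, -1.148, -0.0]
contact_force: [0.4, -0.2, -2.3]
eef_pos: [0.4053, 0.3517, 0.1045]
ee_rot: [-2.924, -1.148, -0.0]
contact_force: [-0.4, 0.1, -3.1]
[0.40533409 0.35165343 0.10447917] -47.14361682074352 [-0.42822668  0.07608735 -3.05972082]
cap 0.59 [ 0.503 -0.021] 1.0
puller [0.40381634 0.35148378] 0.008736079213674641 offset mm [-1.22799975 -0.90795216]
cap-puller in tool x,y mm [-180.64201977  340.51434818]
t 22.15 pos [0.4055 0.3514 0.1044] yaw -47.1 F [-0.7 -0.1 -3.7] grip 15.9 30.0
shares [-1.3856  1.3412 -0.3821] turn 0.0008 len 0.491
top {'location': [0.4645, 0.29, 0.0215], 'conf': 0.61}
wrist {'location': [0.4634, 0.2859, 0.0186], 'conf': 0.85}
```

View pics/c5.png

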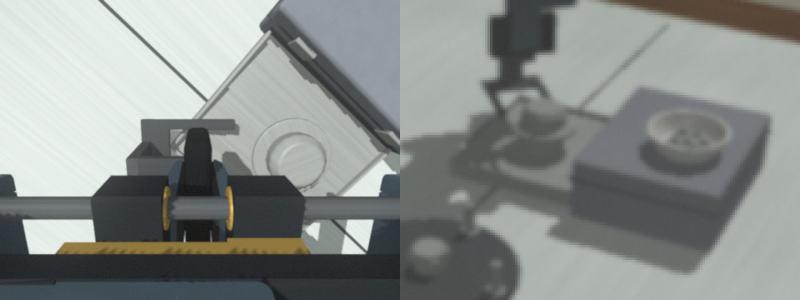

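```bash
P="python3 -m pendant"
$P '[[[0,0,-0.05,0,5],[0,0,-0.18,0,5],[0,0,-0.32,0,5],[0,0,-0.46,0,5],[0,0,-0.58,0,5]]]' |sed -n 2,2p
$P '[[[-0.05,0.05,0,0,5],[-0.14,0.135,0,0,5],[-0.25,0.24,0,0,5],[-0.36,0.35,0,0,5],[-0.46,0.45,0,0,5]]]' |sed -n 2,2p
$P '[[[-0.1,0.1,0,0,5],[-0.2,0.195,0,0,5],[-0.3,0.29,0,0,5],[-0.4,0.39,0,0,5],[-0.5,0.48,0,0,5]]]' |sed -n 2,2p
$P '[[[-0.1,0.1,0,0,5],[-0.2,0.195,0,0,5],[-0.3,0.29,0,0,5],[-0.38,0.37,0,0,5],[-0.42,0.41,0,0,5]]]' |sed -n 2,2p
python3 -c "
from h import *
plan((.38,-.13,.085),-47.2)"
```

```text
eef_pos: [0.4061, 0.3511, 0.2525]
eef_pos: [0.3965, 0.1876, 0.2486]
eef_pos: [0.3863, 0.0154, 0.2487]
eef_pos: [0.3788, -0.1313, 0.2486]
t 24.4 pos [ 0.3788 -0.1313  0.2486] yaw -47.31 F [-0.3  0.3 -1.7] grip 15.9 30.0
shares [ 8.100e-03 -1.000e-04  6.546e-01] turn -0.001 len 0.164
```

```bash
P="python3 -m pendant"
$P '[[[0,0,0.12,0,5],[0,0,0.28,0,5],[0,0,0.44,0,5],[0,0,0.58,0,5],[0,0,0.65,0,5]]]' |sed -n 2,4p
$P '[[[0,0,0.01,0,5],[0,0,0.02,0,5],[0,0,0.03,0,5],[0,0,0.04,0,5],[0,0,0.046,0,5]]]' |sed -n 2,4p
$P '[[[0,0,0.003,0,5],[0,0,0.003,0,5]]]' |sed -n 2,4p
```

```text
eef_pos: [0.3769, -0.1284, 0.0839]
ee_rot: [-2.921, -1.145, 0.008]
contact_force: [-0.7, 0.4, -2.6]
eef_pos: [0.381, -0.1293, 0.0759]
ee_rot: [2.924, 1.147, 0.002]
contact_force: [-0.1, 0.4, -2.8]
eef_pos: [0.3807, -0.1291, 0.0748]
ee_rot: [2.924, 1.148, 0.0]
contact_force: [-1.1, 1.2, -3.1]
```

```bash
P="python3 -m pendant"
$P '[[[0,0,0.002,0,5],[0,0,0.004,0,5],[0,0,0.006,0,5],[0,0,0.006,0,5]]]' |sed -n 2,4p
$P '[[[0,0,0.002,0,5],[0,0,0.002,0,5]]]' |sed -n 2,4p
```

```text
eef_pos: [0.3806, -0.1291, 0.0731]
ee_rot: [-2.924, -1.147, 0.0]
contact_force: [-0.9, 0.1, -3.5]
eef_pos: [0.3807, -0.1291, 0.0727]
ee_rot: [2.925, 1.147, 0.0]
contact_force: [-0.0, 0.3, -0.9]
```

Contact is starting, with the weight coming off the wrist. I'll open the fingers, rise and check.

```bash
P="python3 -m pendant"
$P '[[[0,0,0.001,0,12],[0,0,0.001,0,20],[0,0,0.001,0,40],[0,0,0.001,0,60],[0,0,0.001,0,60]]]' |sed -n 2,6p
$P '[[[0,0,0,0,60],[0,0,0,0,60],[0,0,-0.05,0,60],[0,0,-0.15,0,60],[0,0,-0.3,0,60]]]' |sed -n 2,6p
$P '[[[0,0,-0.15,0,60],[0,0,-0.3,0,60],[0,0,-0.4,0,60],[0,0,-0.4,0,60],[0,0,-0.4,0,60]]]' |sed -n 2,6p
python3 - <<'E'
from h import *
t=env.grab_frame('top'); s=env.grab_frame('scene')
for c in('top','scene'):
 for n in('puller','cap','mirror','gauge','socket','dish'):
  for r in env.mark_of(c,n)[:3]: print(c,n,round(r['conf'],2),np.round(r['location'],3))
cv2.imwrite('pics/c6.png',np.hstack([cv2.resize(t[90:390,60:560],(400,240)),cv2.resize(s[100:400,100:500],(400,240))]))
E
```

```text
eef_pos: [0.3807, -0.1291, 0.0725]
ee_rot: [2.924, 1.147, 0.0]
contact_force: [-0.1, 0.0, -0.8]
grip_width: 0.451
grip_force: 0.0
eef_pos: [0.3792, -0.1286, 0.1469]
ee_rot: [-2.921, -1.146, 0.006]
contact_force: [0.7, -0.5, -0.3]
grip_width: 0.656
grip_force: 0.0
eef_pos: [0.3805, -0.129, 0.2473]
ee_rot: [2.924, 1.147, 0.0]
contact_force: [-0.6, 0.8, 0.4]
grip_width: 0.656
grip_force: 0.0
top puller 0.97 [ 0.383 -0.128  0.001]
top puller 0.89 [ 0.401 -0.297  0.002]
top puller 0.77 [ 0.537 -0.427  0.003]
top cap 0.61 [0.468 0.287 0.022]
top mirror 0.88 [ 0.704 -0.351  0.002]
top gauge 0.7 [ 0.762  0.024 -0.   ]
top socket 0.81 [ 0.765 -0.042 -0.004]
top dish 0.65 [0.647 0.272 0.069]
scene puller 0.9 [ 0.381 -0.129  0.002]
scene puller 0.85 [ 0.544 -0.43   0.002]
scene puller 0.67 [ 0.404 -0.3    0.002]
scene cap 0.56 [0.468 0.287 0.019]
scene mirror 0.93 [ 0.702 -0.349 -0.002]
scene gauge 0.81 [ 0.759  0.023 -0.002]
scene socket 0.95 [ 0.764 -0.04   0.002]
scene dish 0.9 [0.643 0.275 0.069]
```

View pics/c6.png

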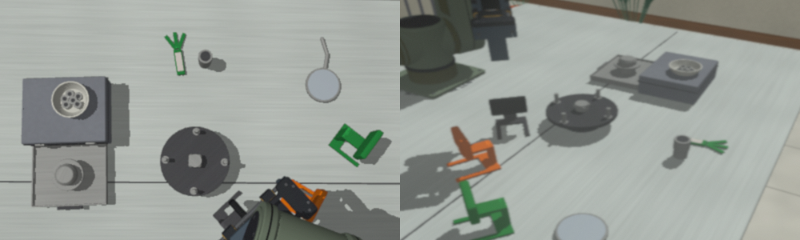

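The cap stands in the tray at (68,175) left. The puller stands upright at (508,115) right, and the bystanders are unmoved. I'm handing in.

```bash
python3 -c "
from plant import env
print(env.sign_off())"
```

```text
the job is handed in; nothing more can be done
None
```

The job is handed in at about 27 of the 72 s: the cap was pulled off the hub and stands upright in the tray, the puller stands upright on the open table, and the mirror, gauge, socket and dish are where they were; no verdict came back.

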